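# Tip the bolt out of the tall red can

## Robot

A 6-joint arm with a two-finger parallel gripper is mounted at the origin on the work surface. World frame = base frame: x ahead of the robot, y to its left, z up, the work surface at z = 0. Lengths are in m, angles in rad, forces in N, time in s.
With the tool pointing down it reaches from about 0.25 to 0.725 m from the base axis. Payload 4 kg.
Tool frame: the origin (TCP) lies between the finger pads; the fingertips stand 17 mm ahead of it and the grasp point (between the pads) lies 2 mm behind it; z points along the fingers, x is the direction in which the jaws open and shut, and the axes are right-handed (so a half turn about z gives the same grasp; the last joint's range is limited). The gripper opens to 85 mm and grips with 20 to 120 N. Pads are 22 mm wide; open, the fingers measure 114 mm over their backs; the gripper's body (76 mm by 85 mm) begins 54 mm behind the grasp point. The pads swing forward as they close: fully open they stand 13 mm farther back than shut.
Start: joints at [0, 0.241, 0.005, 1.335, 0, 1.571], TCP at [0.5, -0, 0.248] pointing down, gripper open.
Joint ranges: [-2.72, 2.72], [-1.05, 1.87], [-1.09, 1.28], [-1.99, 2.15], [-1.42, 1.44], [-3.14, 3.14]. Speed limits (rad/s): [2.79, 2.79, 3.14, 3.14, 3.14, 3.14].

## Interface

Orientations are given as a unit quaternion [x, y, z, w].
In Python, from workcell import telemetry, cams, workorder gives the robot as it stands. The module is installed in compiled form; this text tells all that it offers.
- The arm moves only by the tool apply_moves, never from a script. Its argument "moves" is a list that holds one entry, the list of rows, each a list of 4 numbers: the shift along the tool's x, y, z in mm, then the turn about the tool's z in degrees. A call has exactly 10 rows; each row shifts and turns the pose as measured when the row begins, along the tool's axes as they then stand; what a row does not reach is not made up. A row lasts 1/10 s, in which the tool goes at most 50 mm and 8.59 degrees, less where a joint would pass 70% of its speed; a pose out of reach is approached as far as the arm can. A call with a gripper value outside its range is refused whole. "hand" is the gripper's target within -1 to 1 (fully open at 1, half-way at 0, shut at -1), set as the call begins (left out, the last holds). The fingers move at their own pace and stop on an object; the grip force is fixed at half the most. Time passes only in rows, so rows that do not move let the fingers close, or fill a call up. It gives the time, the measured TCP pose, the force and the opening at its end, in the units of the state.
- telemetry.get_obs(): the state, without advancing time (a new reading comes with each control period).
- cams.camera(name): name is "scene" or "side" or "wrist"; returns a dict with "color" (420x560x3 uint8, red, green, blue), "fovy" (degrees; the focal length in pixels is half the picture's height over the tangent of half this angle, whatever the lens; pixels are square), "cx", "cy" (the principal point, pixels), "k1" (the pictures are not rectified: a ray, as slopes to the right and down, at radius r is drawn at 1 + k1 r^2 times it, then the intrinsics apply), "camera_from_world" (4x4, takes a point from world to camera coordinates). Camera axes: x right, y down, z forward; pixel columns grow to the right and rows downward; lengths in m; the calibration is good to about 2 mm. A picture is of the moment at which its call begins. There is no depth.
- workorder.job_done(): hands the job in, once; it reports no verdict.
The state is a dict: "clock": time; "joint_pos": joint angles; "joint_vel": joint speeds; "tau": joint torques, N m; "eef_pos": TCP position; "tool_rot": TCP orientation; "ft_force": force on the tool from outside, world axes, zero at the start; "ft_torque": the same for the moment, N m; "grip_width": finger opening in m.
Only numpy, scipy, OpenCV 4.12 (cv2) and the standard library are available. Lean on these libraries where they do the work, as an engineer would, in place of code of your own. Each camera call takes 0.05 s, during which the arm holds its last target. There are 200 camera calls.

## Task

A big bolt has slipped to the bottom of the tall red can, too deep to reach. Take the can out of its leaning cradle, tip it with its mouth low over the black tray so that the bolt slides gently out into the tray and stays there, then put the empty can back in the cradle it came from, fully seated and leaning as before. Leave the blue can, the spanner and the bearing ring where they are.

Things in the scene. Friction and masses are not known exactly. Their poses are not given: they have to be found in the camera images.
- can: tall open can, smooth red plastic, 60 mm outside diameter, 150 mm long, walls 4 mm, floor 5 mm, 140 g. Origin: centre of its underside; z along its axis towards the open mouth. Starts leaning 40 degrees from vertical in its cradle (its y level, its x level-and-down along the lean). Above 90 mm from the underside it is free all round to grip across. The bolt slides out by itself once the mouth points 25 degrees below level.
- can_mouth (a point): centre of the red can's mouth, 150 mm along its axis from the underside
- bolt: steel hexagon-head bolt, 95 mm long over all, shank 16 mm in diameter and 85 mm long, head 24 mm across flats and 10 mm high, about 170 g. Origin: centre of the head's outer face. z: along the shank, from the head to the free end. It starts inside the red can, head down, its free end about 50 mm below the mouth
- bolt_mid (a point): point on the bolt's axis 45 mm from the head's outer face, about half way along the bolt
- cradle: fixed grey cradle of the red can, base 170 x 90 mm, 85 mm high, holding the can leaning 40 degrees towards the cradle's +x (level). Origin: centre of its underside; z up. A back plate bears the can's lower 90 mm, two cheeks hold the lower 50 mm with 3 mm play each side. The can lifts straight up out of it and goes straight down into it at the same lean; let go a few mm high it slides home
- cradle_seat (a point): where the centre of the can's underside lies when it is fully seated: 40 mm behind the cradle's origin (-x) and 35 mm above the bench; the can's axis then points along (sin 40, 0, cos 40 degrees) in the cradle's frame
- tray: fixed open black plastic tray, 180 mm (its x) by 250 mm (its y), 35 mm high, walls and floor 4 mm, standing empty on the bench. Origin: centre of its underside; z up
- blue_can: can like the red one but blue and empty, in a cradle of its own beside it; the two cradles swap places from run to run. Bystander: leave it
- blue_cradle: fixed grey cradle of the blue can, built as the other one. Origin: centre of the base plate's underside
- wrench: steel spanner 170 mm long lying on the bench to the left of the cradles, a bystander; x along it, origin on its underside
- bearing: steel bearing ring lying flat, 90 mm outside diameter, 22 mm high, a bystander; origin: centre of its underside
Mind the look-alikes: they are no part of the job. Of the things that look like the can, the middle-sized one is meant.

How it is judged:
By the outcome, as a careful person would: the job done as asked, in the order asked, and still so for the second after the job is handed in, with the robot touching nothing.
It also fails if it takes over 58 s, if anything falls off the work surface, if the arm or the gripper's body presses on something with over 40 N, if the wrist force passes 120 N, or if a joint passes its speed limit or range.

## Working session

There is one attempt and no reset: what is moved stays moved. The work goes in short steps, Python scripts to look and compute and a tool call to move; the robot and the scene stay as the last step left them, time stands still between calls to the robot, and variables do not carry over. Pictures are saved under pics/ and viewed, about 8 in all and at most 12, crops included, and the job is handed in when it is done.

Besides the shell and the picture viewer there is one more tool, called after "Emit:" in YAML: its name, and indented under it one key for each argument. apply_moves: Moves the arm, as the interface text tells. Its arguments: {"type":"object","properties":{"moves":{"type":"array"},"hand":{"type":"number"}},"required":["moves"]}

```bash
mkdir -p pics
cat > h.py <<'E'
import numpy as np, cv2
from workcell import telemetry, cams, workorder
from scipy.spatial.transform import Rotation as R
def K(c):
    f=210/np.tan(np.radians(c["fovy"])/2)
    return np.array([[f,0,c["cx"]],[0,f,c["cy"]],[0,0,1.]]),np.array([c["k1"],0,0,0,0.])
def proj(c,P):
    k,d=K(c);T=np.array(c["camera_from_world"])
    return cv2.projectPoints(np.atleast_2d(P).astype(float),cv2.Rodrigues(T[:3,:3])[0],T[:3,3],k,d)[0][:,0]
def ray(c,uv):
    k,d=K(c);T=np.array(c["camera_from_world"])
    n=cv2.undistortPoints(np.array(uv,float).reshape(-1,1,2),k,d)[:,0]
    v=np.c_[n,np.ones(len(n))]@T[:3,:3]
    return -T[:3,:3].T@T[:3,3],v/np.linalg.norm(v,axis=1)[:,None]
def onz(c,uv,z):
    o,v=ray(c,uv);return o+v*((z-o[2])/v[:,2])[:,None]
def tri(c1,u1,c2,u2):
    A=np.zeros((3,3));b=np.zeros(3)
    for c,u in((c1,u1),(c2,u2)):
        o,v=ray(c,[u]);P=np.eye(3)-np.outer(v[0],v[0]);A+=P;b+=P@o
    return np.linalg.solve(A,b)
def save(c,n): cv2.imwrite("pics/"+n+".png",c["color"][:,:,::-1])
E
python3 - <<'E'
from h import *
for n in("scene","side"):
    c=cams.camera(n);save(c,n+"0");import pickle;pickle.dump(c,open(n+"0.pkl","wb"))
    print(n,c["fovy"],c["k1"],ray(c,[(280,210)]))
    hsv=cv2.cvtColor(c["color"],cv2.COLOR_RGB2HSV)
    m=(((hsv[...,0]<8)|(hsv[...,0]>172))&(hsv[...,1]>120)&(hsv[...,2]>50)).astype(np.uint8)
    k,_,s,ce=cv2.connectedComponentsWithStats(m)
    print([ (s[i].tolist(),ce[i].round().tolist()) for i in range(1,k) if s[i][4]>60])
o=telemetry.get_obs();print(o)
E
```

```text
scene 56.56973384625073 -0.10859109678012184 (array([0.91241601, 0.58643264, 0.97135808]), array([[-0.4561112 , -0.41152843, -0.78905445]]))
[([410, 145, 150, 182, 14617], [489.0, 236.0]), ([340, 185, 71, 39, 1772], [375.0, 204.0]), ([229, 228, 37, 23, 498], [247.0, 239.0]), ([207, 272, 46, 26, 927], [230.0, 284.0]), ([509, 410, 25, 10, 123], [518.0, 416.0])]
side 57.841883959832565 -0.09894552386778868 (array([0.3002226 , 0.75333467, 0.84811337]), array([[ 0.08681163, -0.63710309, -0.76587427]]))
[([231, 197, 19, 35, 464], [240.0, 214.0]), ([149, 209, 40, 24, 748], [168.0, 219.0]), ([332, 247, 68, 90, 2977], [365.0, 292.0]), ([289, 342, 271, 78, 17424], [416.0, 386.0])]
{'clock': 0.1, 'joint_pos': array([ 1.72265580e-05,  2.41314559e-01,  3.83447870e-03,  1.33522306e+00,
       -7.70701427e-06,  1.57082686e+00]), 'joint_vel': array([-0.00053558, -0.00060865,  0.0015888 , -0.00178436,  0.00159936,
       -0.00055317]), 'tau': array([-3.57412864e-04, -3.73140085e+01,  2.53010201e+01,  1.07858295e-02,
        2.43542411e-05, -2.54672034e-05]), 'eef_pos': array([4.99445603e-01, 6.39566907e-06, 2.47504156e-01]), 'tool_rot': array([ 9.99999545e-01, -6.65073991e-06, -9.53404408e-04,  3.87627361e-06]), 'ft_force': array([-0.27698252, -0.34664373, -0.33995308]), 'ft_torque': array([ 0.00696366, -0.02263363,  0.01100159]), 'grip_width': 0.08517971288902419}
```

```bash
python3 -c "
import cv2
for n in('scene','side'):
    i=cv2.imread('pics/%s0.png'%n);cv2.imwrite('pics/%s0b.png'%n,cv2.resize(i,(784,588),interpolation=cv2.INTER_CUBIC))"
```

```text
(no output)
```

View pics/scene0b.png

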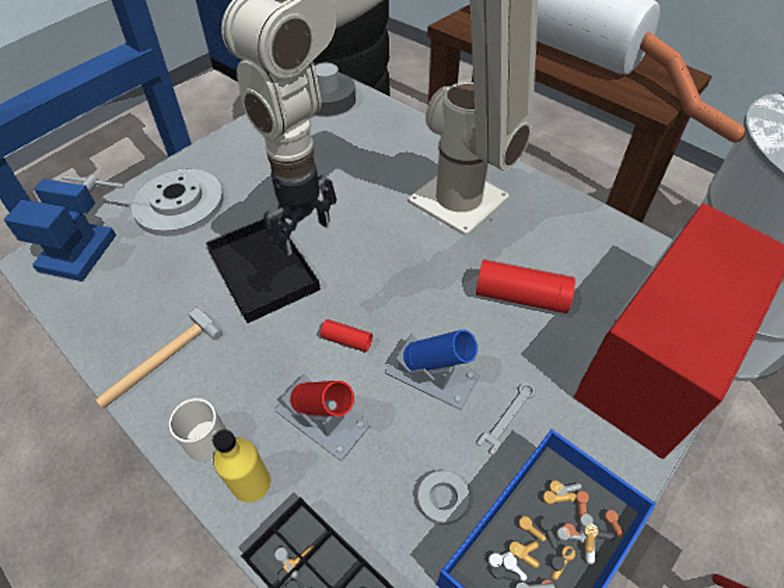

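View pics/side0b.png

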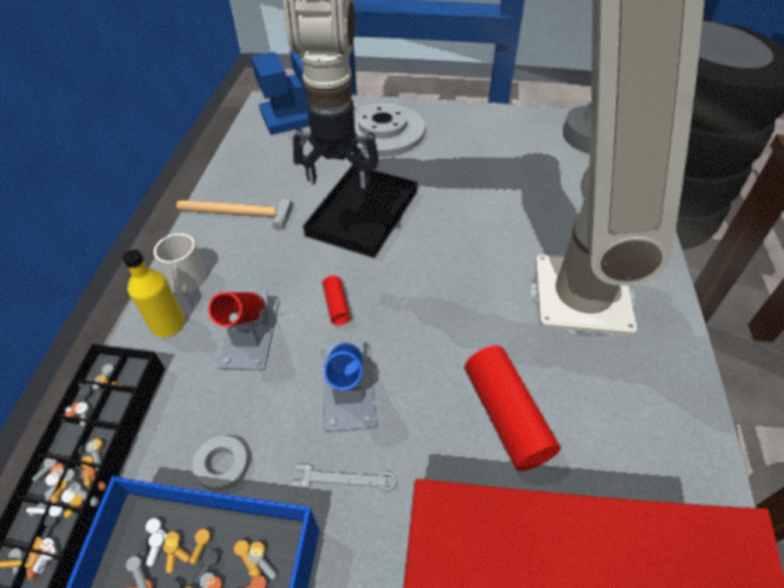

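The views show the middle-sized red can leaning in its cradle at scene (234,285), 560-px scale, with the bolt visible in its mouth. The blue can is beside it at (314,250), the small red decoy at (247,239) and the large one at (375,204). The tray is at (188,191). In the side view the red mouth is at (163,221).

Run:
```python
from h import *
import pickle
cs={n:pickle.load(open(n+"0.pkl","rb")) for n in("scene","side")}
out=[]
for n,(x,y) in(("scene",(185,255)),("side",(130,190))):
    c=cs[n]["color"][y:y+85,x:x+95,::-1]; out.append(cv2.resize(c,None,fx=4.2,fy=4.2,interpolation=cv2.INTER_CUBIC))
cv2.imwrite("pics/crop1.png",np.hstack(out))
s,d=cs["scene"],cs["side"]; k=1/1.4
print("mouth",tri(s,(331*k,399*k),d,(230*k,309*k)))
print("blue mouth",tri(s,(461*k,348*k),d,(345*k,367*k)))
for nm,u in(("red",[(345,458),(370,428),(276,408)]),("blue",[(465,407),(482,378),(386,372)])):
    print(nm,"plate scene",onz(s,np.array(u)*k,.006).round(3).tolist())
print("red plate side",onz(d,np.array([(220,365),(267,367),(278,298)])*k,.006).round(3).tolist())
print("tray rim scene",onz(s,np.array([(207,243),(249,319),(319,287),(277,215)])*k,.035).round(3).tolist())
print("tray rim side",onz(d,np.array([(305,231),(373,252),(417,183),(358,168)])*k,.035).round(3).tolist())
print("bearing,hammer,bottle,mug,smallcan,disc",onz(s,np.array([(442,496),(205,322),(242,490),(193,430),(346,335),(178,200)])*k,.02).round(3).tolist())
```

```text
mouth [0.66189638 0.2174413  0.1227819 ]
blue mouth [0.43681085 0.32208827 0.1358017 ]
red plate scene [[0.695, 0.272, 0.006], [0.621, 0.265, 0.006], [0.713, 0.101, 0.006]]
blue plate scene [[0.467, 0.373, 0.006], [0.394, 0.36, 0.006], [0.511, 0.207, 0.006]]
red plate side [[0.697, 0.264, 0.006], [0.606, 0.257, 0.006], [0.629, 0.091, 0.006]]
tray rim scene [[0.549, -0.335, 0.035], [0.622, -0.084, 0.035], [0.463, -0.035, 0.035], [0.375, -0.28, 0.035]]
tray rim side [[0.608, -0.083, 0.035], [0.447, -0.035, 0.035], [0.375, -0.28, 0.035], [0.528, -0.323, 0.035]]
bearing,hammer,bottle,mug,smallcan,disc [[0.635, 0.45, 0.02], [0.687, -0.16, 0.02], [0.862, 0.184, 0.02], [0.854, 0.026, 0.02], [0.507, 0.091, 0.02], [0.502, -0.538, 0.02]]
```

View pics/crop1.png

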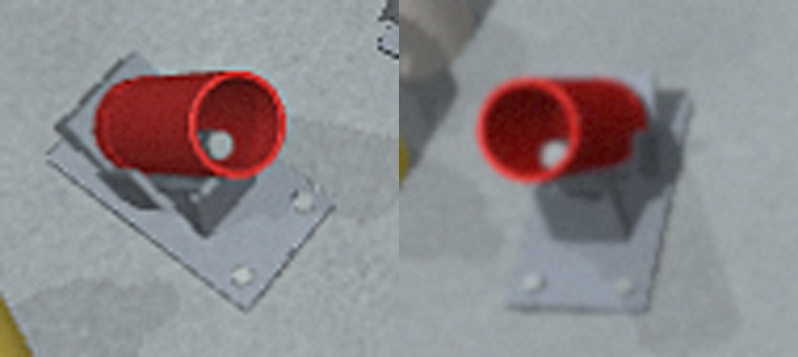

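Emit:
apply_moves:
  moves:
    - [[0,0,-20,0],[0,0,-30,0],[0,0,-50,0],[0,0,-50,0],[0,0,-50,0],[0,0,-50,0],[0,0,-50,0],[0,0,-50,0],[0,0,-50,0],[0,0,-50,0]]
  hand: 1

```text
clock: 1.1
eef_pos: [0.4658, -0.0, 0.5833]
tool_rot: [0.999, -0.0, 0.05, -0.0]
ft_force: [-0.2, 0.0, 0.9]
grip_width: 0.0856
```

Emit:
apply_moves:
  moves:
    - [[0,0,-50,0],[0,0,-50,0],[0,0,-50,0],[0,0,-50,0],[0,0,-50,0],[0,0,-50,0],[0,0,-50,0],[0,0,-50,0],[0,0,-50,0],[0,0,-50,0]]

```text
clock: 2.1
eef_pos: [0.3068, 0.0, 0.7201]
tool_rot: [0.975, 0.0, 0.222, -0.0]
ft_force: [0.9, -0.1, 0.4]
grip_width: 0.0858
```

```bash
python3 -c "
from h import *
o=telemetry.get_obs();print(o['joint_pos'].round(3),o['eef_pos'].round(3),R.from_quat(o['tool_rot']).as_matrix().round(3))"
```

```text
[ 0.    -0.116  0.911  2.15  -0.     1.571] [0.307 0.    0.72 ] [[ 0.901  0.     0.433]
 [ 0.    -1.     0.   ]
 [ 0.433 -0.    -0.901]]
```

```bash
cat >> h.py <<'E'
def rows(wps,step=45,p=None,Rm=None,fac=1.0):
    o=telemetry.get_obs();p=o['eef_pos'] if p is None else np.array(p);Rm=R.from_quat(o['tool_rot']).as_matrix() if Rm is None else Rm
    for w in wps:
        d=Rm.T@(np.array(w)-p)*1000*fac;n=int(np.ceil(np.linalg.norm(d)/step));print(n,"x",(d/n).round().astype(int).tolist());p=np.array(w)
def st():
    o=telemetry.get_obs();r=R.from_quat(o['tool_rot']).as_matrix();z=r[:,2]
    print('t',round(o['clock'],2),'q',o['joint_pos'].round(2),'p',o['eef_pos'].round(4),'w',round(o['grip_width'],4),'F',o['ft_force'].round(1),'\nx',r[:,0].round(3),'z',z.round(3),'tilt',round(np.degrees(np.arccos(-z[2])),1),'az',round(np.degrees(np.arctan2(z[1],z[0])),1))
    return o,r
E
python3 - <<'E'
from h import *
import pickle
s,d=[pickle.load(open(n+"0.pkl","rb")) for n in("scene","side")]
m1,m2=(241.7,284.8),(161,221)
print("mouth",tri(s,m1,d,m2),onz(s,[m1],.15),onz(d,[m2],.15))
# plate corners from crop
q=np.array([(248,310),(335,208),(47,160)])/4.2+(185,255)
print(onz(s,q,.006).round(4).tolist())
q=np.array([(508-399,305),(648-399,312),(692-399,92)])/4.2+(130,190)
print(onz(d,q,.006).round(4).tolist())
rows([(.38,.25,.45),(.1,.45,.45),(-.27,.36,.45),(-.27,.36,.75)])
E
```

```text
mouth [0.6592434  0.23503618 0.14365626] [[0.66147881 0.23838948 0.15      ]] [[0.65595224 0.2389535  0.15      ]]
[[0.7019, 0.2703, 0.006], [0.6177, 0.264, 0.006], [0.7183, 0.1033, 0.006]]
[[0.6979, 0.2699, 0.006], [0.608, 0.2636, 0.006], [0.6262, 0.0868, 0.006]]
9 x [-6, -28, 31]
8 x [-32, -25, -15]
9 x [-37, 10, -18]
7 x [19, 0, -39]
```

Emit:
apply_moves:
  moves:
    - [[-6,-28,31,0],[-6,-28,31,0],[-6,-28,31,0],[-6,-28,31,0],[-6,-28,31,0],[-6,-28,31,0],[-6,-28,31,0],[-6,-28,31,0],[-6,-28,31,0],[-32,-25,-15,0]]

```text
clock: 3.1
eef_pos: [0.3397, 0.2735, 0.436]
tool_rot: [0.973, -0.009, 0.232, 0.005]
ft_force: [-0.7, 0.9, -0.8]
grip_width: 0.0856
```

Emit:
apply_moves:
  moves:
    - [[-32,-25,-15,0],[-32,-25,-15,0],[-32,-25,-15,0],[-32,-25,-15,0],[-32,-25,-15,0],[-32,-25,-15,0],[-32,-25,-15,0],[-37,0,-18,0],[-37,10,-18,0],[-37,10,-18,0]]

```text
clock: 4.1
eef_pos: [0.058, 0.4291, 0.4195]
tool_rot: [0.979, 0.061, 0.192, 0.005]
ft_force: [0.1, -0.8, 0.1]
grip_width: 0.0854
```

```bash
python3 -c "
from h import *
st();rows([(-.27,.36,.45),(-.27,.36,.75)])"
```

```text
t 4.1 q [ 1.69  0.09  0.21  1.72 -0.39  3.14] p [0.058  0.4291 0.4195] w 0.0854 F [ 0.1 -0.8  0.1] 
x [0.919 0.121 0.375] z [ 0.377  0.014 -0.926] tilt 22.1 az 2.1
8 x [-37, 4, -19]
7 x [16, 1, -40]
```

Emit:
apply_moves:
  moves:
    - [[0,0,0,-8.5],[0,0,0,-8.5],[0,0,0,-8.5],[0,0,0,-8.5],[0,0,0,-8.5],[0,0,0,-8.5],[0,0,0,-8.5],[0,0,0,-8.5],[0,0,0,-8.5],[0,0,0,-8.5]]

```text
clock: 5.1
eef_pos: [0.0567, 0.415, 0.4159]
tool_rot: [0.675, 0.713, 0.132, 0.138]
ft_force: [0.2, 0.1, 0.4]
grip_width: 0.0855
```

```bash
python3 -c "
from h import *
st();rows([(-.27,.36,.45),(-.27,.36,.75)])"
```

```text
t 5.1 q [ 1.69  0.07  0.18  1.72 -0.38  1.65] p [0.0567 0.415  0.4159] w 0.0855 F [0.2 0.1 0.4] 
x [-0.051  0.999 -0.018] z [ 0.376  0.002 -0.927] tilt 22.1 az 0.4
8 x [-5, -37, -19]
7 x [-1, 16, -40]
```

Emit:
apply_moves:
  moves:
    - [[-5,-37,-19,0],[-5,-37,-19,0],[-5,-37,-19,0],[-5,-37,-19,0],[-5,-37,-19,0],[-5,-37,-19,0],[-5,-37,-19,0],[-1,16,-40,0],[-1,18,-45,0],[-1,18,-45,0]]

```text
clock: 6.1
eef_pos: [-0.2127, 0.35, 0.5006]
tool_rot: [0.671, 0.72, 0.134, 0.111]
ft_force: [1.1, -0.6, 0.2]
grip_width: 0.0852
```

Emit:
apply_moves:
  moves:
    - [[-1,18,-45,0],[-1,18,-45,0],[-1,18,-45,0],[-1,18,-45,0],[-1,18,-45,0],[-1,18,-45,0],[-1,18,-45,0],[-1,18,-45,0],[-1,18,-45,0],[-1,18,-45,0]]

```text
clock: 7.1
eef_pos: [-0.0453, 0.3056, 0.6527]
tool_rot: [0.653, 0.736, 0.174, -0.041]
ft_force: [-0.2, 0.6, 0.2]
grip_width: 0.0853
```

```bash
python3 -c "
from h import *
o,r=st();rows([o['eef_pos']+[0,0,.4]])"
```

```text
t 7.1 q [ 1.98 -0.1   0.7   2.15 -0.28  1.83] p [-0.0453  0.3056  0.6527] w 0.0853 F [-0.2  0.6  0.2] 
x [-0.143  0.947  0.287] z [ 0.167  0.309 -0.936] tilt 20.6 az 61.6
9 x [13, 9, -42]
```

Emit:
apply_moves:
  moves:
    - [[15,-15,-41,0],[15,-15,-41,0],[15,-15,-41,0],[15,-15,-41,0],[15,-15,-41,0],[15,-15,-41,0],[15,-15,-41,0],[15,-15,-41,0],[15,-15,-41,0],[15,-15,-41,0]]

```text
clock: 8.1
eef_pos: [-0.1479, 0.3151, 0.7508]
tool_rot: [0.621, 0.725, 0.222, -0.198]
ft_force: [1.0, -0.2, 0.1]
grip_width: 0.0854
```

```bash
python3 -c "
from h import *
o,r=st();rows([o['eef_pos']+[-.2,0,.3]])"
```

```text
t 8.1 q [ 2.33 -0.05  1.    2.15 -0.39  2.08] p [-0.1479  0.3151  0.7508] w 0.0854 F [ 1.  -0.2  0.1] 
x [-0.151  0.813  0.562] z [-0.012  0.567 -0.823] tilt 34.6 az 91.2
9 x [22, -19, -27]
```

Emit:
apply_moves:
  moves:
    - [[24,8,-37,0],[24,8,-37,0],[24,8,-37,0],[24,8,-37,0],[24,8,-37,0],[24,8,-37,0],[24,8,-37,0],[24,8,-37,0],[0,0,0,0],[0,0,0,0]]

```text
clock: 9.1
eef_pos: [-0.0462, 0.2797, 0.852]
tool_rot: [0.589, 0.703, 0.274, -0.29]
ft_force: [0.4, 0.6, -0.2]
grip_width: 0.0851
```

```bash
python3 -c "
from h import *
o,r=st();rows([o['eef_pos']+[0,0,.3],o['eef_pos']])
L=np.array([np.cos(np.radians(95)),np.sin(np.radians(95)),0]);a=np.sin(np.radians(40))*L+[0,0,np.cos(np.radians(40))]
z=r[:,2];x=np.cross(z,a);x/=np.linalg.norm(x);print('phi',np.degrees(np.arccos(-a@z)),'turn needed',np.degrees(np.arctan2(x@r[:,1],x@r[:,0])))"
```

```text
t 9.1 q [ 1.87 -0.12  1.27  2.15 -0.13  1.63] p [-0.0462  0.2797  0.852 ] w 0.0851 F [ 0.4  0.6 -0.2] 
x [-0.139  0.669  0.731] z [-0.085  0.727 -0.681] tilt 47.1 az 96.7
7 x [31, 2, -29]
7 x [-31, -2, 29]
phi 87.04142607740181 turn needed 94.52656021016814
```

```bash
cat > kin.py <<'E'
from h import *
from scipy.optimize import least_squares
def Rf(q):
    W=np.array([[0,0,1],[1,0,0],[0,1,0.]])
    return (R.from_euler('z',q[0])*R.from_euler('y',q[1]-q[2]+q[3])*R.from_matrix(W)*R.from_euler('y',q[4])*R.from_euler('z',q[5])).as_matrix()
def pf(q,k):
    h,L1,L2,d,L4,L5,r0=k;e=q[1]-q[2];p=e+q[3]
    r=r0+L1*np.sin(q[1])+L2*np.cos(e)+d*np.sin(e)+L4*np.cos(p);z=h+L1*np.cos(q[1])-L2*np.sin(e)+d*np.cos(e)-L4*np.sin(p)
    return np.array([r*np.cos(q[0]),r*np.sin(q[0]),z])+L5*Rf(q)[:,2]
D=[([0,.2413,.0038,1.3352,0,1.5708],[.4994,0,.2475]),([0,-.116,.911,2.15,0,1.571],[.307,0,.72]),
([1.69,.09,.21,1.72,-.39,3.14],[.058,.4291,.4195]),([1.69,.07,.18,1.72,-.38,1.65],[.0567,.415,.4159]),
([1.98,-.1,.7,2.15,-.28,1.83],[-.0453,.3056,.6527]),([2.33,-.05,1,2.15,-.39,2.08],[-.1479,.3151,.7508]),([1.87,-.12,1.27,2.15,-.13,1.63],[-.0462,.2797,.852])]
f=least_squares(lambda k:np.r_[np.concatenate([pf(q,k)-p for q,p in D])/.003,(k[[0,1,2,5]]-[.3,.4,.4,.2])/.3,k[[3,4,6]]/.1],[.3,.4,.4,0,.05,.2,0])
k=f.x
lo=np.array([-2.72,-1.05,-1.09,-1.99,-1.42,-3.14]);hi=np.array([2.72,1.87,1.28,2.15,1.44,3.14])
def ik(P,Rm,q0):
    g=lambda q:np.r_[(pf(q,k)-P)*10,(Rf(q)-Rm).ravel()]
    s=least_squares(g,np.clip(q0,lo+.01,hi-.01),bounds=(lo,hi));return s.x,np.linalg.norm(s.fun)
if __name__=="__main__":
    print(k.round(3),[((pf(q,k)-p)*1000).round().tolist() for q,p in D])
    o,r=st();print(np.abs(Rf(o['joint_pos'])-r).max())
    L=np.array([np.cos(np.radians(95)),np.sin(np.radians(95)),0]);a=np.sin(np.radians(40))*L+[0,0,np.cos(np.radians(40))]
    seat=np.array([.667,.141,.035]);G=seat+.12*a
    for t in(94.5,-85.5):
        Rg=r@R.from_euler('z',t,degrees=True).as_matrix()
        q0=[.1,.6,.2,1.3,.7,0]
        for P in(G+.002*r[:,2],G-.1*r[:,2]):
          best=min((ik(P,Rg,q0[:5]+[w]) for w in(-2,0,2)),key=lambda s:s[1]);print(t,'grasp',best[0].round(2),round(best[1],4))
        for ps in(-150,-130,130,150):
            Rp=Rg@R.from_euler('z',ps,degrees=True).as_matrix();ap=R.from_rotvec(np.radians(ps)*Rg[:,2]).apply(a)
            for mth in([.51,-.15,.06],[.51,-.15,.25]):
                P=np.array(mth)-.03*ap
                b=min((ik(P,Rp,[-.5,.6,.2,1.7,.5,w]) for w in(-2,0,2)),key=lambda s:s[1]);print('  ',ps,ap.round(2),'below',round(-np.degrees(np.arcsin(ap[2])),1),b[0].round(2),round(b[1],4))
E
python3 kin.py
```

```text
[ 0.217  0.519  0.388 -0.002  0.093  0.287 -0.001] [[-1.0, 0.0, 0.0], [-2.0, 0.0, 1.0], [0.0, 1.0, 1.0], [1.0, 1.0, 0.0], [-1.0, 0.0, -3.0], [0.0, -1.0, 0.0], [-1.0, 0.0, 1.0]]
t 9.1 q [ 1.87 -0.12  1.27  2.15 -0.13  1.63] p [-0.0462  0.2797  0.852 ] w 0.0851 F [ 0.4  0.6 -0.2] 
x [-0.139  0.669  0.731] z [-0.085  0.727 -0.681] tilt 47.1 az 96.7
3.3306690738754696e-16
94.5 grasp [0.02 0.75 0.26 1.19 0.82 1.44] 0.0
94.5 grasp [-0.09  0.74  0.43  1.48  0.8   1.29] 0.0
   -150 [-0.44 -0.68 -0.59] below 36.2 [-0.55  0.82  0.21  1.56  0.61 -1.89] 0.0
   -150 [-0.44 -0.68 -0.59] below 36.2 [-0.55  0.66  0.44  1.94  0.61 -1.89] 0.0
   -130 [-0.72 -0.55 -0.42] below 25.1 [-0.55  0.84  0.24  1.56  0.61 -1.54] 0.0
   -130 [-0.72 -0.55 -0.42] below 25.1 [-0.55  0.68  0.47  1.94  0.61 -1.54] 0.0
   130 [ 0.8  -0.39 -0.45] below 26.4 [-0.6   0.78  0.12  1.52  0.59  2.95] 0.0
   130 [ 0.8  -0.39 -0.45] below 26.4 [-0.6   0.61  0.34  1.91  0.59  2.95] 0.0
   150 [ 0.55 -0.57 -0.6 ] below 37.2 [-0.58  0.78  0.14  1.53  0.59 -2.97] 0.0
   150 [ 0.55 -0.57 -0.6 ] below 37.2 [-0.58  0.62  0.36  1.92  0.59 -2.97] 0.0
-85.5 grasp [ 0.02  0.75  0.26  1.19  0.82 -1.7 ] 0.0
-85.5 grasp [-0.09  0.74  0.43  1.48  0.8  -1.85] 0.0
   -150 [-0.44 -0.68 -0.59] below 36.2 [-0.55  0.82  0.21  1.56  0.61  1.25] 0.0
   -150 [-0.44 -0.68 -0.59] below 36.2 [-0.55  0.66  0.44  1.94  0.61  1.25] 0.0
   -130 [-0.72 -0.55 -0.42] below 25.1 [-0.55  0.84  0.24  1.56  0.61  1.6 ] 0.0
   -130 [-0.72 -0.55 -0.42] below 25.1 [-0.55  0.68  0.47  1.94  0.61  1.6 ] 0.0
   130 [ 0.8  -0.39 -0.45] below 26.4 [-0.6   0.78  0.12  1.52  0.59 -0.19] 0.0
   130 [ 0.8  -0.39 -0.45] below 26.4 [-0.6   0.61  0.34  1.91  0.59 -0.19] 0.0
   150 [ 0.55 -0.57 -0.6 ] below 37.2 [-0.58  0.78  0.14  1.53  0.59  0.18] 0.0
   150 [ 0.55 -0.57 -0.6 ] below 37.2 [-0.58  0.62  0.36  1.92  0.59  0.18] 0.0
```

```bash
cat >> h.py <<'E'
def path(wps,turns,step=44):
    """rows with turning: prints per-row tool-frame shift"""
    o=telemetry.get_obs();p=o['eef_pos'];Rm=R.from_quat(o['tool_rot']).as_matrix();pts=[];out=[]
    for w,t in zip(wps,turns):
        w=np.array(w);n=max(1,int(np.ceil(max(np.linalg.norm(w-p)*1000/step,abs(t)/8.5))))
        for i in range(n):
            d=Rm.T@((w-p)/n)*1000;out.append(d.round().astype(int).tolist()+[round(t/n,1)])
            Rm=Rm@R.from_euler('z',t/n,degrees=True).as_matrix();pts.append((p+(w-p)*(i+1)/n,Rm))
        p=w
    for i in range(0,len(out),10):print(out[i:i+10])
    return pts
E
python3 - <<'E'
from kin import *
pts=path([(.2,.22,.68),(.5,.06,.45),(.672,.115,.225)],[35,40,19.5])
q=telemetry.get_obs()['joint_pos']
for P,Rm in pts:
    q,e=ik(P,Rm,q)
    if e>.01:print(P,e)
print(q.round(2))
E
```

```text
[[-29, 32, 8, 5.0], [-26, 35, 8, 5.0], [-22, 37, 8, 5.0], [-19, 39, 8, 5.0], [-16, 40, 8, 5.0], [-12, 41, 8, 5.0], [-9, 42, 8, 5.0], [-11, 40, 1, 4.0], [-8, 40, 1, 4.0], [-5, 41, 1, 4.0]]
[[-3, 41, 1, 4.0], [0, 41, 1, 4.0], [3, 41, 1, 4.0], [6, 41, 1, 4.0], [9, 40, 1, 4.0], [12, 39, 1, 4.0], [14, 38, 1, 4.0], [18, 27, 26, 2.8], [19, 26, 26, 2.8], [20, 25, 26, 2.8]]
[[21, 24, 26, 2.8], [23, 23, 26, 2.8], [24, 22, 26, 2.8], [25, 21, 26, 2.8]]
[0.05932099 0.25413336 0.77828002] 0.06450893251068093
[0.09449074 0.24560002 0.75371002] 0.12527005496636812
[0.12966049 0.23706668 0.72914001] 0.1585582609546946
[0.16483025 0.22853334 0.70457001] 0.1641901644397046
[0.2  0.22 0.68] 0.14626883094969462
[0.23  0.204 0.657] 0.1473215675723025
[0.26  0.188 0.634] 0.13268309526956834
[0.29  0.172 0.611] 0.10633572610687003
[0.32  0.156 0.588] 0.07267782091439767
[0.35  0.14  0.565] 0.03591021045976041
[-0.13  0.74  0.51  1.6   0.79  1.23]
```

Run:
```python
from kin import *
for w in([(.1,.45,.6),(.45,.2,.42),(.672,.115,.235)],[(.05,.5,.5),(.4,.3,.38),(.672,.115,.235)]):
    pts=path(w,[35,40,19.5])
    q=telemetry.get_obs()['joint_pos']
    for P,Rm in pts:
        q,e=ik(P,Rm,q)
        if e>.01:print(P,e)
    print(q.round(2))
```

```text
[[-11, 20, 35, 4.4], [-10, 21, 35, 4.4], [-8, 21, 35, 4.4], [-6, 22, 35, 4.4], [-5, 22, 35, 4.4], [-3, 23, 35, 4.4], [-1, 23, 35, 4.4], [0, 23, 35, 4.4], [-10, 40, -8, 3.6], [-8, 41, -8, 3.6]]
[[-5, 41, -8, 3.6], [-2, 42, -8, 3.6], [0, 42, -8, 3.6], [3, 42, -8, 3.6], [5, 41, -8, 3.6], [8, 41, -8, 3.6], [11, 40, -8, 3.6], [13, 39, -8, 3.6], [16, 39, -8, 3.6], [19, 38, 6, 2.8]]
[[21, 37, 6, 2.8], [23, 36, 6, 2.8], [24, 35, 6, 2.8], [26, 34, 6, 2.8], [28, 32, 6, 2.8], [29, 31, 6, 2.8]]
[-0.13  0.74  0.53  1.63  0.79  1.23]
[[-12, 11, 39, 3.5], [-12, 12, 39, 3.5], [-11, 13, 39, 3.5], [-10, 13, 39, 3.5], [-9, 14, 39, 3.5], [-8, 15, 39, 3.5], [-7, 15, 39, 3.5], [-6, 15, 39, 3.5], [-6, 16, 39, 3.5], [-5, 16, 39, 3.5]]
[[-4, 41, -9, 4.0], [-2, 41, -9, 4.0], [1, 41, -9, 4.0], [4, 41, -9, 4.0], [7, 40, -9, 4.0], [10, 40, -9, 4.0], [13, 39, -9, 4.0], [15, 38, -9, 4.0], [18, 37, -9, 4.0], [20, 36, -9, 4.0]]
[[17, 35, -7, 2.2], [19, 35, -7, 2.2], [20, 34, -7, 2.2], [21, 33, -7, 2.2], [22, 32, -7, 2.2], [24, 32, -7, 2.2], [25, 31, -7, 2.2], [26, 30, -7, 2.2], [27, 29, -7, 2.2]]
[-0.13  0.74  0.53  1.63  0.79  1.23]
```

First path is feasible.

Emit:
apply_moves:
  moves:
    - [[-11,20,35,4.4],[-10,21,35,4.4],[-8,21,35,4.4],[-6,22,35,4.4],[-5,22,35,4.4],[-3,23,35,4.4],[-1,23,35,4.4],[0,23,35,4.4],[-10,40,-8,3.6],[-8,41,-8,3.6]]

```text
clock: 10.1
eef_pos: [0.1501, 0.4037, 0.5576]
tool_rot: [0.801, 0.451, 0.132, -0.37]
ft_force: [1.6, 0.6, -0.3]
grip_width: 0.0851
```

Emit:
apply_moves:
  moves:
    - [[-5,41,-8,3.6],[-2,42,-8,3.6],[0,42,-8,3.6],[3,42,-8,3.6],[5,41,-8,3.6],[8,41,-8,3.6],[11,40,-8,3.6],[13,39,-8,3.6],[16,39,-8,3.6],[19,38,6,2.8]]

```text
clock: 11.1
eef_pos: [0.467, 0.1782, 0.348]
tool_rot: [0.905, 0.169, -0.012, -0.391]
ft_force: [0.1, 0.9, 0.5]
grip_width: 0.0853
```

```bash
cat > g.py <<'E'
from kin import *
L=np.array([np.cos(np.radians(95)),np.sin(np.radians(95)),0]);a=np.sin(np.radians(40))*L+[0,0,np.cos(np.radians(40))]
seat=np.array([.667,.141,.035])
def need(r):
    z=r[:,2];x=np.cross(z,a);x/=np.linalg.norm(x)
    t=np.degrees(np.arctan2(x@r[:,1],x@r[:,0]));print('phi',np.degrees(np.arccos(-a@z)).round(1),'turn',t.round(1));return t
def feas(pts):
    q=telemetry.get_obs()['joint_pos']
    for P,Rm in pts:
        q,e=ik(P,Rm,q)
        if e>.01:print('bad',P.round(3),round(e,3))
    print(q.round(2))
E
python3 - <<'E'
from g import *
o,r=st();t=need(r);feas(path([(.672,.115,.235)],[t]))
E
```

```text
t 11.1 q [-0.05  0.31  0.12  1.64  0.77  1.05] p [0.467  0.1782 0.348 ] w 0.0853 F [0.1 0.9 0.5] 
x [0.943 0.315 0.11 ] z [-0.154  0.703 -0.694] tilt 46.0 az 102.3
phi 85.8 turn 13.5
[[27, 30, 0, np.float64(2.3)], [28, 29, 0, np.float64(2.3)], [29, 28, 0, np.float64(2.3)], [30, 27, 0, np.float64(2.3)], [31, 26, 0, np.float64(2.3)], [32, 24, 0, np.float64(2.3)]]
[-0.12  0.79  0.64  1.75  0.75  1.19]
```

Emit:
apply_moves:
  moves:
    - [[27,30,0,2.3],[28,29,0,2.3],[29,28,0,2.3],[30,27,0,2.3],[31,26,0,2.3],[32,24,0,2.3],[0,0,0,0],[0,0,0,0],[0,0,0,0],[0,0,0,0]]

```text
clock: 12.1
eef_pos: [0.6652, 0.1117, 0.1981]
tool_rot: [0.916, 0.044, -0.09, -0.388]
ft_force: [0.4, -0.3, 0.4]
grip_width: 0.0855
```

Run:
```python
from g import *
o,r=st();need(r)
c=cams.camera("wrist");save(c,"wrist1");print(c["fovy"],c["k1"])
img=c["color"][:,:,::-1].copy()
for i in(.03,.06,.09,.12,.15):
    u=proj(c,[seat+i*a])[0];print(i,u.round());cv2.circle(img,tuple(int(v) for v in u),3,(0,255,0),-1)
lat=np.cross(a,r[:,2])
e1=np.cross(a,[1,0,0.]);e1/=np.linalg.norm(e1);e2=np.cross(a,e1)
for t in np.linspace(0,6.28,30):
    for hh,R_ in((.15,.03),(.15,.026)):
        u=proj(c,[seat+hh*a+R_*(np.cos(t)*e1+np.sin(t)*e2)])[0];cv2.circle(img,tuple(int(v) for v in u),1,(255,255,0),-1)
cv2.imwrite("pics/wrist1b.png",img)
```

```text
t 12.1 q [-0.12  0.88  0.69  1.77  0.74  1.2 ] p [0.6652 0.1117 0.1981] w 0.0855 F [ 0.4 -0.3  0.4] 
x [ 0.98   0.151 -0.131] z [-0.199  0.703 -0.683] tilt 46.9 az 105.8
phi 86.4 turn -3.4
71.86908938607972 -0.061695916008269215
0.03 [300. 274.]
0.06 [299. 246.]
0.09 [298. 216.]
0.12 [297. 183.]
0.15 [296. 149.]
```

View pics/wrist1b.png

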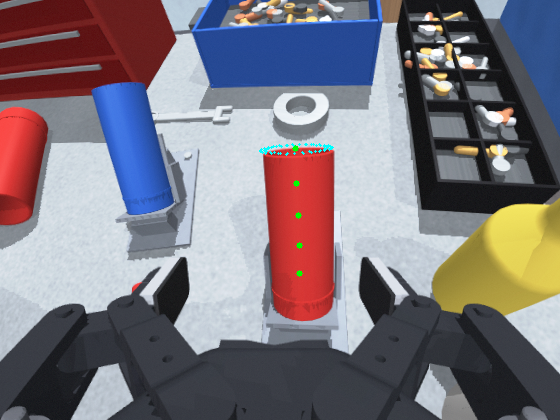

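Run:
```python
from g import *
o,r=st();t=need(r);G=seat+.12*a;z=r[:,2]
feas(path([G-.10*z,G+.005*z],[t,0],step=26))
```

```text
t 12.15 q [-0.12  0.88  0.69  1.77  0.74  1.2 ] p [0.6652 0.1117 0.1987] w 0.085 F [-1.4  0.4  0.1] 
x [ 0.98   0.151 -0.13 ] z [-0.199  0.702 -0.683] tilt 46.9 az 105.8
phi 86.4 turn -3.3
[[10, -11, 12, np.float64(-1.7)], [11, -11, 12, np.float64(-1.7)], [0, 0, 21, 0.0], [0, 0, 21, 0.0], [0, 0, 21, 0.0], [0, 0, 21, 0.0], [0, 0, 21, 0.0]]
[0.03 0.84 0.43 1.42 0.79 1.34]
```

Emit:
apply_moves:
  moves:
    - [[10,-11,12,-1.7],[11,-11,12,-1.7],[0,0,0,0],[0,0,10,0],[0,0,20,0],[0,0,15,0],[0,0,0,0],[0,0,0,0],[0,0,0,0],[0,0,0,0]]

```text
clock: 13.15
eef_pos: [0.6735, 0.1865, 0.1773]
tool_rot: [0.915, 0.08, -0.069, -0.389]
ft_force: [-0.1, -0.4, 0.1]
grip_width: 0.0852
```

Run:
```python
from g import *
o,r=st();t=need(r);G=seat+.12*a;z=r[:,2]
path([G+.005*z],[t],step=20)
```

```text
t 13.15 q [-0.02  0.86  0.61  1.61  0.77  1.26] p [0.6735 0.1865 0.1773] w 0.0852 F [-0.1 -0.4  0.1] 
x [ 0.978  0.201 -0.064] z [-0.189  0.701 -0.688] tilt 46.5 az 105.1
phi 86.1 turn 1.4
[[-1, 3, 16, np.float64(0.4)], [-1, 3, 16, np.float64(0.4)], [-1, 3, 16, np.float64(0.4)], [-1, 3, 16, np.float64(0.4)]]
```

Emit:
apply_moves:
  moves:
    - [[-1,3,16,0.4],[-1,3,16,0.4],[-1,3,16,0.4],[-1,3,16,0.4],[0,0,0,0],[0,0,0,0],[0,0,0,0],[0,0,0,0],[0,0,0,0],[0,0,0,0]]

```text
clock: 14.15
eef_pos: [0.6649, 0.2167, 0.1302]
tool_rot: [0.917, 0.066, -0.067, -0.388]
ft_force: [0.4, 0.4, -0.0]
grip_width: 0.0856
```

Run:
```python
from g import *
o,r=st();t=need(r);G=seat+.12*a;z=r[:,2]
path([G+.005*z],[t],step=20)
c=cams.camera("wrist");save(c,"wrist2");img=c["color"][:,:,::-1].copy()
cv2.imwrite("pics/wrist2b.png",img)
```

```text
t 14.15 q [0.02 0.85 0.47 1.41 0.78 1.36] p [0.6649 0.2167 0.1302] w 0.0856 F [ 0.4  0.4 -0. ] 
x [ 0.982  0.172 -0.072] z [-0.174  0.702 -0.69 ] tilt 46.3 az 103.9
phi 86.0 turn 0.0
[[-4, 1, 9, np.float64(0.0)]]
```

View pics/wrist2b.png

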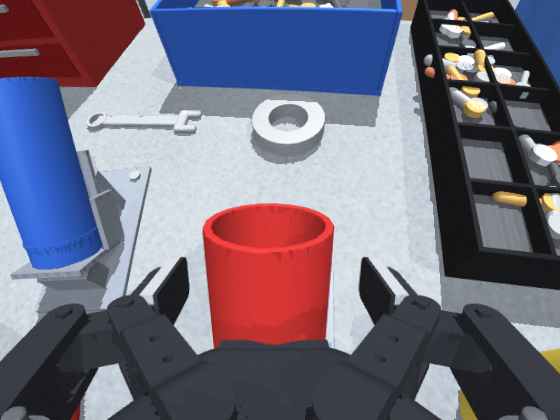

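Emit:
apply_moves:
  moves:
    - [[-3,0,8,0],[0,0,0,0],[0,0,0,0],[0,0,0,0],[0,0,0,0],[0,0,0,0],[0,0,0,0],[0,0,0,0],[0,0,0,0],[0,0,0,0]]
  hand: -1

```text
clock: 15.2
eef_pos: [0.6607, 0.2216, 0.125]
tool_rot: [0.917, 0.066, -0.066, -0.388]
ft_force: [0.5, -1.1, 0.1]
grip_width: 0.0589
```

Run:
```python
from g import *
o,r=st();p=o['eef_pos'];need(r)
feas(path([p+[0,0,.09],p+[0,0,.22],(.60,0.08,.36)],[0,0,0],step=40))
```

```text
t 15.2 q [0.03 0.85 0.44 1.38 0.78 1.37] p [0.6607 0.2216 0.125 ] w 0.0589 F [ 0.5 -1.1  0.1] 
x [ 0.983  0.172 -0.071] z [-0.172  0.702 -0.691] tilt 46.3 az 103.8
phi 86.0 turn 0.0
[[-2, -22, -21, 0.0], [-2, -22, -21, 0.0], [-2, -22, -21, 0.0], [-2, -23, -22, 0.0], [-2, -23, -22, 0.0], [-2, -23, -22, 0.0], [-2, -23, -22, 0.0], [-21, 21, -25, 0.0], [-21, 21, -25, 0.0], [-21, 21, -25, 0.0]]
[[-21, 21, -25, 0.0]]
[-0.19  0.64  0.68  2.01  0.72  1.09]
```

Run:
```python
from g import *
import pickle
o,r=st();pickle.dump((o['eef_pos'],r),open("grasp.pkl","wb"))
```

```text
t 15.2 q [0.03 0.85 0.44 1.38 0.78 1.37] p [0.6607 0.2216 0.125 ] w 0.0589 F [ 0.5 -1.1  0.1] 
x [ 0.983  0.172 -0.071] z [-0.172  0.702 -0.691] tilt 46.3 az 103.8
```

Emit:
apply_moves:
  moves:
    - [[0,-8,-8,0],[-1,-15,-14,0],[-2,-22,-21,0],[-2,-22,-21,0],[-2,-22,-21,0],[-2,-22,-21,0],[-2,-22,-21,0],[-2,-22,-21,0],[-2,-22,-21,0],[-2,-22,-21,0]]

```text
clock: 16.2
eef_pos: [0.6595, 0.2244, 0.4025]
tool_rot: [0.917, 0.063, -0.078, -0.385]
ft_force: [0.1, -0.6, -2.2]
grip_width: 0.0585
```

Run:
```python
from g import *
import pickle
p0,r0=pickle.load(open("grasp.pkl","rb"))
o,r=st()
ac=r@r0.T@a;print('axis now',ac.round(3))
# hover: mouth over tray; final pour turn psi
for ps in(-140,-146,-152):
    ap=R.from_rotvec(np.radians(ps)*r[:,2]).apply(ac);print(ps,ap.round(2),'below',-np.degrees(np.arcsin(ap[2])).round(1))
ps=-95
ap=R.from_rotvec(np.radians(ps)*r[:,2]).apply(ac);print(ap.round(2))
feas(path([(.60,.08,.36),(.52,-.12,.26)],[-40,-55],step=40))
```

```text
t 16.2 q [0.03 0.85 1.17 2.13 0.78 1.37] p [0.6595 0.2244 0.4025] w 0.0585 F [ 0.1 -0.6 -2.2] 
x [ 0.98   0.175 -0.095] z [-0.192  0.697 -0.691] tilt 46.3 az 105.4
axis now [-0.041  0.645  0.763]
-140 [-0.57 -0.69 -0.44] below 26.0
-146 [-0.49 -0.72 -0.49] below 29.4
-152 [-0.4  -0.74 -0.54] below 32.5
[-0.96 -0.28  0.08]
[[-16, 26, -12, -8.0], [-19, 23, -12, -8.0], [-22, 20, -12, -8.0], [-25, 17, -12, -8.0], [-27, 13, -12, -8.0], [-30, 13, -8, -7.9], [-32, 9, -8, -7.9], [-33, 4, -8, -7.9], [-33, 0, -8, -7.9], [-33, -5, -8, -7.9]]
[[-32, -9, -8, -7.9], [-30, -13, -8, -7.9]]
[-0.51  0.7   0.5   2.    0.54 -0.91]
```

Emit:
apply_moves:
  moves:
    - [[-10,20,-5,-5],[-19,25,-6,-7],[-22,21,-7,-8],[-25,17,-9,-8],[-27,13,-9,-8],[-30,13,-8,-7.9],[-32,9,-8,-7.9],[-33,4,-8,-7.9],[-33,0,-8,-7],[-33,-5,-8,-6]]

```text
clock: 17.2
eef_pos: [0.5365, -0.0439, 0.2846]
tool_rot: [0.679, 0.622, 0.182, -0.344]
ft_force: [-0.6, 0.0, -2.5]
grip_width: 0.059
```

```bash
cat >> g.py <<'E'
import pickle
try: p0,r0=pickle.load(open("grasp.pkl","rb"))
except Exception: pass
def canstate():
    o,r=st();ac=r@r0.T@a;bt=o['eef_pos']+r@r0.T@(seat-p0);m=bt+.15*ac
    print('axis',ac.round(3),'elev',np.degrees(np.arcsin(ac[2])).round(1),'mouth',m.round(3),'bottom',bt.round(3));return o,r,ac,m
E
python3 - <<'E'
from g import *
o,r,ac,m=canstate();p=o['eef_pos']
for dps in(-30,-40,-50,-60,-70):
    ap=R.from_rotvec(np.radians(dps)*r[:,2]).apply(ac);print(dps,ap.round(2),-np.degrees(np.arcsin(ap[2])).round(1),'mouth off',(R.from_rotvec(np.radians(dps)*r[:,2]).apply(m-p)).round(3))
E
```

```text
t 17.2 q [-0.39  0.66  0.49  1.95  0.61 -0.48] p [ 0.5365 -0.0439  0.2846] w 0.059 F [-0.6  0.  -2.5] 
x [0.159 0.72  0.675] z [-0.181  0.693 -0.697] tilt 45.8 az 104.6
axis [-0.955 -0.059  0.289] elev 16.8 mouth [ 0.51  -0.049  0.295] bottom [ 0.653 -0.04   0.252]
-30 [-0.91 -0.42 -0.08] 4.6 mouth off [-0.025 -0.016 -0.   ]
-40 [-0.83 -0.52 -0.2 ] 11.5 mouth off [-0.023 -0.018 -0.004]
-50 [-0.73 -0.61 -0.31] 18.2 mouth off [-0.02  -0.021 -0.007]
-60 [-0.61 -0.68 -0.41] 24.5 mouth off [-0.016 -0.023 -0.01 ]
-70 [-0.47 -0.73 -0.5 ] 30.1 mouth off [-0.012 -0.024 -0.012]
```

Run:
```python
from g import *
feas(path([(.533,-.12,.15),(.533,-.12,.085)],[-25,-47],step=40))
```

```text
[[-37, 7, 10, -6.2], [-37, 3, 10, -6.2], [-37, -1, 10, -6.2], [-37, -5, 10, -6.2], [-8, -1, 8, -7.8], [-8, -2, 8, -7.8], [-7, -3, 8, -7.8], [-7, -4, 8, -7.8], [-6, -5, 8, -7.8], [-6, -5, 8, -7.8]]
[-0.5   0.85  0.31  1.65  0.55 -1.85]
```

Emit:
apply_moves:
  moves:
    - [[-37,7,10,-6.2],[-37,3,10,-6.2],[-37,-1,10,-6.2],[-37,-5,10,-5],[0,0,0,0],[0,0,0,0],[0,0,0,0],[0,0,0,0],[0,0,0,0],[0,0,0,0]]

```text
clock: 18.2
eef_pos: [0.5342, -0.127, 0.1514]
tool_rot: [0.533, 0.753, 0.25, -0.294]
ft_force: [0.0, -0.0, -2.8]
grip_width: 0.059
```

Run:
```python
from g import *
o,r,ac,m=canstate()
for dps in(-40,-50,-60):
    ap=R.from_rotvec(np.radians(dps)*r[:,2]).apply(ac);print(dps,-np.degrees(np.arcsin(ap[2])).round(1))
feas(path([(.533,-.12,.09)],[-50],step=40))
```

```text
t 18.2 q [-0.51  0.82  0.43  1.79  0.54 -1.02] p [ 0.5342 -0.127   0.1514] w 0.059 F [ 0.  -0.  -2.8] 
x [-0.26   0.655  0.709] z [-0.176  0.69  -0.702] tilt 45.4 az 104.3
axis [-0.935 -0.354 -0.014] elev -0.8 mouth [ 0.508 -0.141  0.153] bottom [ 0.648 -0.088  0.155]
-40 27.0
-50 32.3
-60 36.5
[[-6, 0, 8, -8.3], [-6, -1, 8, -8.3], [-6, -2, 8, -8.3], [-6, -3, 8, -8.3], [-5, -4, 8, -8.3], [-4, -5, 8, -8.3]]
[-0.5   0.84  0.31  1.65  0.55 -1.89]
```

Emit:
apply_moves:
  moves:
    - [[-9,0,12,-6],[-9,-2,12,-6],[-9,-3,12,-6],[-8,-5,12,-6],[-6,-5,10,-4],[0,0,0,-4],[0,0,0,-4],[0,0,0,-4],[0,0,0,-4],[0,0,0,-4]]

```text
clock: 19.2
eef_pos: [0.5349, -0.115, 0.0857]
tool_rot: [0.16, 0.911, 0.349, -0.153]
ft_force: [0.6, 0.2, -1.6]
grip_width: 0.0588
```

Emit:
apply_moves:
  moves:
    - [[0,0,0,-2],[0,0,0,0],[0,0,0,0],[0,0,0,0],[0,0,0,0],[0,0,0,0],[0,0,0,0],[0,0,0,0],[0,0,0,0],[0,0,0,0]]

```text
clock: 20.2
eef_pos: [0.5371, -0.1142, 0.0898]
tool_rot: [0.142, 0.914, 0.351, -0.144]
ft_force: [-0.0, 0.1, -0.2]
grip_width: 0.0587
```

Run:
```python
from g import *
canstate()
a1=cams.camera("scene")["color"];b1=cams.camera("side")["color"]
i=np.hstack([cv2.resize(a1[130:300,110:290],(396,374)),cv2.resize(b1[80:230,200:360],(399,374))])
cv2.imwrite("pics/pour1.png",i[:,:,::-1])
```

```text
t 20.2 q [-0.49  0.85  0.34  1.63  0.56 -1.92] p [ 0.5371 -0.1142  0.0898] w 0.0587 F [-0.   0.1 -0.2] 
x [-0.918  0.159  0.363] z [-0.163  0.683 -0.712] tilt 44.6 az 103.4
axis [-0.35  -0.759 -0.55 ] elev -33.4 mouth [ 0.529 -0.139  0.076] bottom [ 0.581 -0.025  0.159]
```

View pics/pour1.png

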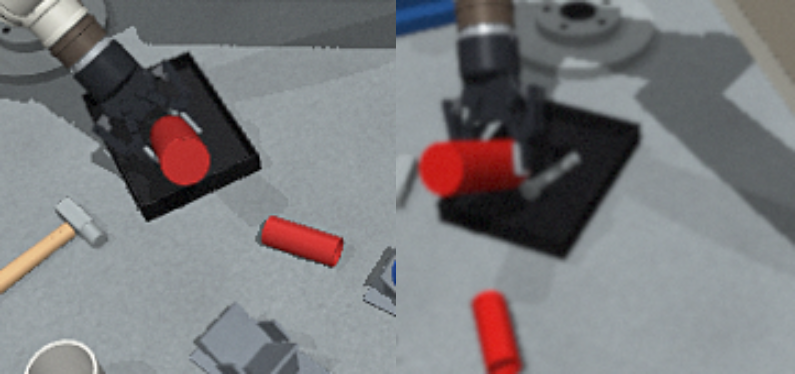

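Side view: the bolt lies in the tray at about (550,177) of the crop, out of the can. Next I back the can away along its axis.

Run:
```python
from g import *
o,r,ac,m=canstate();p=o['eef_pos']
need(r)
feas(path([p-.1*ac,(.56,-.01,.27),(.61,.14,.36)],[0,40,100],step=35))
```

```text
t 20.3 q [-0.49  0.85  0.34  1.63  0.56 -1.92] p [ 0.5371 -0.1142  0.0898] w 0.0589 F [ 0.2 -0.3 -1.1] 
x [-0.918  0.159  0.363] z [-0.163  0.683 -0.712] tilt 44.6 az 103.4
axis [-0.35  -0.759 -0.55 ] elev -33.4 mouth [ 0.529 -0.139  0.076] bottom [ 0.581 -0.025  0.159]
phi 84.3 turn 154.3
[[0, 33, 2, 0.0], [0, 33, 2, 0.0], [0, 33, 2, 0.0], [12, 18, -14, 8.0], [15, 16, -14, 8.0], [17, 14, -14, 8.0], [19, 12, -14, 8.0], [20, 9, -14, 8.0], [10, 11, 3, 8.3], [12, 9, 3, 8.3]]
[[13, 7, 3, 8.3], [14, 6, 3, 8.3], [15, 3, 3, 8.3], [15, 1, 3, 8.3], [15, -1, 3, 8.3], [15, -3, 3, 8.3], [14, -5, 3, 8.3], [13, -7, 3, 8.3], [12, -9, 3, 8.3], [11, -11, 3, 8.3]]
[-0.09  0.62  0.66  1.91  0.73  0.98]
```

Emit:
apply_moves:
  moves:
    - [[0,15,1,0],[0,25,1,0],[0,33,2,0],[0,33,2,0],[12,18,-14,8],[15,16,-14,8],[17,14,-14,8],[19,12,-14,8],[20,9,-14,8],[10,11,3,8.3]]

```text
clock: 21.3
eef_pos: [0.5692, 0.0174, 0.2953]
tool_rot: [0.516, 0.766, 0.258, -0.282]
ft_force: [1.2, 0.7, -1.3]
grip_width: 0.0587
```

Emit:
apply_moves:
  moves:
    - [[12,9,3,8.3],[13,7,3,8.3],[14,6,3,8.3],[15,3,3,8.3],[15,1,3,8.3],[15,-1,3,8.3],[15,-3,3,8.3],[14,-5,3,8.3],[13,-7,3,8.3],[12,-9,3,8.3]]

```text
clock: 22.3
eef_pos: [0.6146, 0.1613, 0.3791]
tool_rot: [0.899, 0.209, -0.004, -0.384]
ft_force: [0.7, -0.0, -0.9]
grip_width: 0.0588
```

```bash
cat >> g.py <<'E'
def fit(): # residual of can orientation
    o,r=st();d=R.from_matrix(r@r0.T).as_rotvec(degrees=True);print('orient err world deg',d.round(1),'tool',(r.T@d).round(1),'axis',(r@r0.T@a).round(3),a.round(3));return o,r
E
python3 - <<'E'
from g import *
o,r=fit();t=need(r)
feas(path([p0+[0,0,.19]],[t],step=35))
E
```

```text
t 22.3 q [-0.05  0.66  0.77  1.96  0.75  0.95] p [0.6146 0.1613 0.3791] w 0.0588 F [ 0.7 -0.  -0.9] 
x [0.913 0.379 0.153] z [-0.168  0.69  -0.704] tilt 45.2 az 103.7
orient err world deg [  2.  -12.9  12.5] tool [ -1.1   0.  -18. ] axis [-0.36   0.567  0.741] [-0.056  0.64   0.766]
phi 84.9 turn 18.1
[[18, 8, 26, np.float64(6.0)], [19, 6, 26, np.float64(6.0)], [20, 4, 26, np.float64(6.0)]]
[0.03 0.72 0.73 1.78 0.77 1.38]
```

Emit:
apply_moves:
  moves:
    - [[18,8,26,6],[19,6,26,6],[20,4,26,6],[0,0,0,0.5],[0,0,0,0],[1,22,22,0],[1,22,22,0],[0,0,0,0],[0,0,0,0],[0,0,0,0]]

```text
clock: 23.3
eef_pos: [0.6559, 0.2305, 0.2661]
tool_rot: [0.92, 0.061, -0.064, -0.381]
ft_force: [-0.5, -0.0, -1.4]
grip_width: 0.0588
```

Run:
```python
from g import *
o,r=fit();t=need(r)
feas(path([p0+[0,0,.09]],[t],step=35))
bt=o['eef_pos']+r@r0.T@(seat-p0);ac=r@r0.T@a;out=[]
e1=np.cross(ac,[1,0,0.]);e1/=np.linalg.norm(e1);e2=np.cross(ac,e1)
for n in("scene","side"):
    c=cams.camera(n);img=cv2.resize(c["color"][:,:,::-1],None,fx=4,fy=4,interpolation=cv2.INTER_CUBIC)
    for h in(0,.15):
        u=proj(c,[bt+h*ac+.03*(np.cos(t)*e1+np.sin(t)*e2) for t in np.linspace(0,6.28,40)])
        for v in u:cv2.circle(img,tuple(int(x) for x in v*4+2),1,(0,255,0),-1)
    q=proj(c,[bt+.07*ac])[0]*4;x,y=int(q[0]),int(q[1]);out.append(cv2.resize(img[max(0,y-260):y+260,max(0,x-200):x+200],(390,500)))
cv2.imwrite("pics/back1.png",np.hstack(out))
```

```text
t 23.3 q [0.05 0.74 0.62 1.64 0.78 1.41] p [0.6559 0.2305 0.2661] w 0.0588 F [-0.5 -0.  -1.4] 
x [ 0.984  0.161 -0.07 ] z [-0.164  0.693 -0.702] tilt 45.4 az 103.3
orient err world deg [-0.9 -0.2 -0.5] tool [-0.8  0.4  0.4] axis [-0.052  0.652  0.756] [-0.056  0.64   0.766]
phi 85.1 turn -0.3
[[3, 21, 14, np.float64(-0.2)], [3, 21, 14, np.float64(-0.2)]]
[0.03 0.74 0.51 1.54 0.77 1.38]
```

View pics/back1.png

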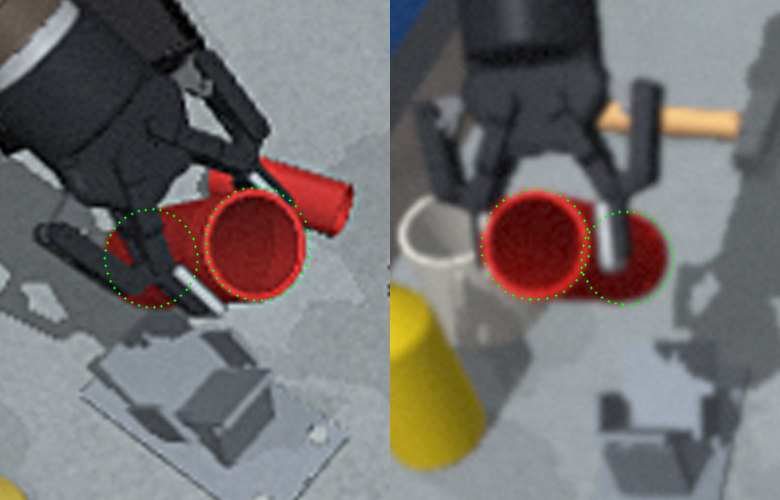

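The can is empty, and the predicted outlines match the image, so there's no slip. Now I lower it straight down.

Emit:
apply_moves:
  moves:
    - [[3,21,14,0],[3,19,12,-0.2],[0,0,0,0],[0,0,0,0],[0,0,0,0],[0,0,0,0],[0,0,0,0],[0,0,0,0],[0,0,0,0],[0,0,0,0]]

```text
clock: 24.4
eef_pos: [0.6653, 0.2224, 0.2327]
tool_rot: [0.92, 0.068, -0.052, -0.382]
ft_force: [-0.0, 0.2, -0.8]
grip_width: 0.0591
```

Run:
```python
from g import *
o,r=fit()
path([p0+[0,0,.07],p0+[0,0,.03]],[0,0],step=8)
print((o['eef_pos']-p0).round(4))
```

```text
t 24.4 q [0.03 0.76 0.57 1.56 0.78 1.39] p [0.6653 0.2224 0.2327] w 0.0591 F [-0.   0.2 -0.8] 
x [ 0.985  0.164 -0.044] z [-0.147  0.696 -0.703] tilt 45.3 az 102.0
orient err world deg [-0.6 -1.6 -0.4] tool [-0.9  1.4 -0.8] axis [-0.073  0.649  0.757] [-0.056  0.64   0.766]
[[-1, 5, 5, 0.0], [-1, 5, 5, 0.0], [-1, 5, 5, 0.0], [-1, 5, 5, 0.0], [-1, 5, 5, 0.0], [0, 5, 5, 0.0], [0, 5, 5, 0.0], [0, 5, 5, 0.0], [0, 5, 5, 0.0], [0, 5, 5, 0.0]]
[[0, 5, 5, 0.0]]
[0.0046 0.0008 0.1077]
```

Emit:
apply_moves:
  moves:
    - [[-2,6,5,0.8],[-2,5,5,0],[-1,5,5,0],[-1,5,5,0],[0,5,5,0],[0,0,0,0],[0,0,0,0],[0,0,0,0],[0,0,0,0],[0,0,0,0]]

```text
clock: 25.4
eef_pos: [0.6563, 0.2204, 0.1925]
tool_rot: [0.921, 0.06, -0.056, -0.381]
ft_force: [-0.4, 0.3, -2.2]
grip_width: 0.0589
```

Run:
```python
from g import *
o,r=fit()
path([p0+[0,0,.06],p0+[0,0,.03]],[0,0],step=8)
print((o['eef_pos']-p0).round(4))
```

```text
t 25.4 q [0.03 0.76 0.47 1.46 0.78 1.4 ] p [0.6563 0.2204 0.1925] w 0.0589 F [-0.4  0.3 -2.2] 
x [ 0.986  0.153 -0.057] z [-0.149  0.696 -0.703] tilt 45.3 az 102.1
orient err world deg [-0.8 -0.9 -1. ] tool [-0.8  1.3  0.2] axis [-0.057  0.652  0.756] [-0.056  0.64   0.766]
[[2, 2, 3, 0.0], [2, 2, 3, 0.0], [0, 5, 5, 0.0], [0, 5, 5, 0.0], [0, 5, 5, 0.0], [0, 5, 5, 0.0]]
[-0.0044 -0.0012  0.0675]
```

Emit:
apply_moves:
  moves:
    - [[2,2,3,0],[2,2,3,0],[0,3,3,0],[0,0,0,0],[0,0,0,0],[0,0,0,0],[0,0,0,0],[0,0,0,0],[0,0,0,0],[0,0,0,0]]

```text
clock: 26.4
eef_pos: [0.66, 0.2226, 0.1806]
tool_rot: [0.921, 0.06, -0.055, -0.381]
ft_force: [-0.3, 0.4, -0.4]
grip_width: 0.0589
```

Run:
```python
from g import *
o,r=fit()
path([p0+[0,0,.03],p0+[0,0,.004]],[0,0],step=6)
print((o['eef_pos']-p0).round(4))
```

```text
t 26.4 q [0.03 0.78 0.47 1.44 0.78 1.4 ] p [0.66   0.2226 0.1806] w 0.0589 F [-0.3  0.4 -0.4] 
x [ 0.987  0.153 -0.056] z [-0.148  0.696 -0.703] tilt 45.3 az 102.0
orient err world deg [-0.8 -1.  -1. ] tool [-0.9  1.3  0.1] axis [-0.058  0.652  0.756] [-0.056  0.64   0.766]
[[0, 4, 3, 0.0], [0, 4, 3, 0.0], [0, 4, 3, 0.0], [0, 4, 3, 0.0], [0, 4, 3, 0.0], [0, 4, 4, 0.0], [0, 4, 4, 0.0], [0, 4, 4, 0.0], [0, 4, 4, 0.0], [0, 4, 4, 0.0]]
[-0.0007  0.001   0.0556]
```

Emit:
apply_moves:
  moves:
    - [[0,4,3,0],[0,4,3,0],[0,4,3,0],[0,4,3,0],[0,4,3,0],[0,4,3,0],[0,0,0,0],[0,0,0,0],[0,0,0,0],[0,0,0,0]]

```text
clock: 27.4
eef_pos: [0.6586, 0.2177, 0.1475]
tool_rot: [0.921, 0.06, -0.056, -0.381]
ft_force: [0.5, -0.0, -1.7]
grip_width: 0.0588
```

Run:
```python
from g import *
o,r=fit()
path([p0+[0,0,.004]],[0,0],step=5)
print((o['eef_pos']-p0).round(4))
```

```text
t 27.4 q [0.03 0.8  0.42 1.38 0.77 1.39] p [0.6586 0.2177 0.1475] w 0.0588 F [ 0.5 -0.  -1.7] 
x [ 0.987  0.153 -0.057] z [-0.149  0.696 -0.703] tilt 45.3 az 102.1
orient err world deg [-0.8 -0.9 -1. ] tool [-0.8  1.3  0.2] axis [-0.057  0.652  0.756] [-0.056  0.64   0.766]
[[1, 3, 4, 0.0], [1, 3, 4, 0.0], [1, 3, 4, 0.0], [1, 3, 4, 0.0]]
[-0.0021 -0.0039  0.0225]
```

Emit:
apply_moves:
  moves:
    - [[3,-2,3,0],[0,2,3,0],[0,3,3,0],[0,3,3,0],[0,0,0,0],[0,0,0,0],[0,0,0,0],[0,0,0,0],[0,0,0,0],[0,0,0,0]]

```text
clock: 28.4
eef_pos: [0.6606, 0.223, 0.1341]
tool_rot: [0.921, 0.06, -0.056, -0.381]
ft_force: [1.4, -0.7, -1.8]
grip_width: 0.0591
```

Run:
```python
from g import *
o,r=fit()
path([p0+[0,0,.002]],[0,0],step=5)
print((o['eef_pos']-p0).round(4))
```

```text
t 28.4 q [0.03 0.81 0.41 1.35 0.78 1.4 ] p [0.6606 0.223  0.1341] w 0.0591 F [ 1.4 -0.7 -1.8] 
x [ 0.987  0.153 -0.056] z [-0.148  0.696 -0.703] tilt 45.3 az 102.0
orient err world deg [-0.8 -1.  -1. ] tool [-0.8  1.3  0.1] axis [-0.058  0.652  0.756] [-0.056  0.64   0.766]
[[0, 3, 2, 0.0], [0, 3, 2, 0.0]]
[-0.0001  0.0014  0.0091]
```

Emit:
apply_moves:
  moves:
    - [[0,3,2,0],[0,3,1,0],[0,0,0,0],[0,0,0,0],[0,0,0,0],[0,0,0,0],[0,0,0,0],[0,0,0,0],[0,0,0,0],[0,0,0,0]]

```text
clock: 29.4
eef_pos: [0.6607, 0.2206, 0.1274]
tool_rot: [0.921, 0.06, -0.055, -0.381]
ft_force: [0.1, 0.4, -1.0]
grip_width: 0.0586
```

Run:
```python
from g import *
o,r=fit()
print((o['eef_pos']-p0).round(4))
```

```text
t 29.4 q [0.03 0.82 0.4  1.34 0.78 1.4 ] p [0.6607 0.2206 0.1274] w 0.0586 F [ 0.1  0.4 -1. ] 
x [ 0.987  0.153 -0.056] z [-0.148  0.696 -0.703] tilt 45.3 az 102.0
orient err world deg [-0.8 -1.  -1. ] tool [-0.9  1.4  0.1] axis [-0.058  0.652  0.756] [-0.056  0.64   0.766]
[ 0.     -0.001   0.0024]
```

2.4 mm above the seat, so I open the gripper and back out.

Emit:
apply_moves:
  moves:
    - [[0,0,0,0],[0,0,0,0],[0,0,0,0],[0,0,0,0],[0,0,0,0],[0,0,0,0],[0,0,0,0],[0,0,0,0],[0,0,0,0],[0,0,0,0]]
  hand: 1

```text
clock: 30.4
eef_pos: [0.6613, 0.2209, 0.129]
tool_rot: [0.921, 0.061, -0.054, -0.382]
ft_force: [0.3, 0.7, -0.1]
grip_width: 0.0853
```

Emit:
apply_moves:
  moves:
    - [[0,0,-8,0],[0,0,-15,0],[0,0,-20,0],[0,0,-20,0],[0,0,-20,0],[0,0,-20,0],[0,0,-30,0],[0,0,-30,0],[0,0,-30,0],[0,0,0,0]]

```text
clock: 31.4
eef_pos: [0.6896, 0.0792, 0.2728]
tool_rot: [0.921, 0.061, -0.054, -0.382]
ft_force: [-0.4, 0.1, -0.2]
grip_width: 0.0852
```

Run:
```python
from g import *
st();out=[]
e1=np.cross(a,[1,0,0.]);e1/=np.linalg.norm(e1);e2=np.cross(a,e1)
for n in("scene","side"):
    c=cams.camera(n);save(c,n+"_end");img=cv2.resize(c["color"][:,:,::-1],None,fx=4,fy=4,interpolation=cv2.INTER_CUBIC)
    u=proj(c,[seat+.15*a+.03*(np.cos(t)*e1+np.sin(t)*e2) for t in np.linspace(0,6.28,40)])
    for v in u:cv2.circle(img,tuple(int(x) for x in v*4+2),1,(0,255,0),-1)
    q=proj(c,[seat+.07*a])[0]*4;x,y=int(q[0]),int(q[1]);A=cv2.resize(img[max(0,y-180):y+180,max(0,x-240):x+240],(400,300))
    q=proj(c,[[.496,-.182,0]])[0]*4;x,y=int(q[0]),int(q[1]);B=cv2.resize(img[max(0,y-240):y+240,max(0,x-320):x+320],(400,300))
    out.append(np.vstack([A,B]))
cv2.imwrite("pics/end1.png",np.hstack(out))
```

```text
t 31.4 q [-0.16  0.9   0.93  1.95  0.73  1.14] p [0.6896 0.0792 0.2728] w 0.0852 F [-0.4  0.1 -0.2] 
x [ 0.987  0.154 -0.053] z [-0.146  0.696 -0.703] tilt 45.4 az 101.9
```

View pics/end1.png

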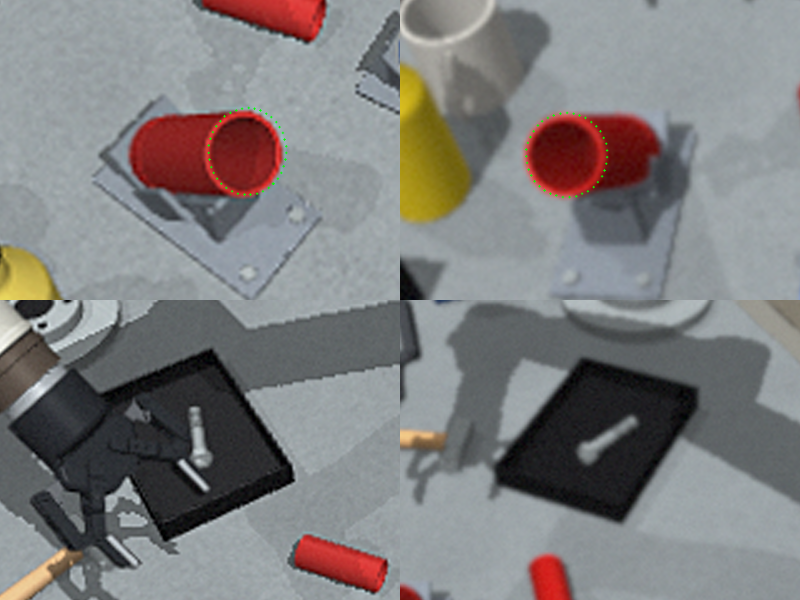

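The can is back in the cradle, empty, and the bolt lies flat in the tray. I'll compare it numerically with the start pictures.

Run:
```python
from g import *
for n,(x,y) in(("scene",(195,262)),("side",(140,200))):
    for f in("0","_end"):
        h=cv2.cvtColor(cv2.imread(f"pics/{n}{f}.png"),cv2.COLOR_BGR2HSV)[y:y+50,x:x+65]
        m=(((h[...,0]<8)|(h[...,0]>172))&(h[...,1]>120)&(h[...,2]>50)).astype(np.uint8)
        k,_,s,c=cv2.connectedComponentsWithStats(m);i=1+np.argmax(s[1:,4]);print(n,f,s[i],c[i].round(1))
    A,B=[cv2.imread(f"pics/{n}{f}.png").astype(int) for f in("0","_end")]
    d=(np.abs(A-B).sum(2)>90)[y-10:y+70,x-10:x+75];print('changed px',d.sum())
```

```text
scene 0 [ 12  10  46  26 927] [35.1 21.9]
scene _end [ 12  10  46  26 982] [35.1 22.4]
changed px 88
side 0 [  9   9  40  24 748] [27.5 19.5]
side _end [  8   9  41  24 788] [27.1 19.8]
changed px 49
```

The outlines match the start to within a pixel. The changed pixels are the bolt that is no longer in the mouth.

```bash
python3 -c "
from h import *
st();print(workorder.job_done())"
```

```text
t 31.5 q [-0.16  0.9   0.92  1.95  0.73  1.14] p [0.6885 0.0817 0.2696] w 0.0857 F [ 0.1  1.  -0.4] 
x [ 0.986  0.157 -0.057] z [-0.151  0.696 -0.701] tilt 45.5 az 102.3
the job is handed in; nothing more can be done
None
```

The bolt is lying in the black tray, and the empty red can is back in its own cradle, leaning as before. I handed the job in at 31.5 s.

**How it was done:** The moves can only turn the tool about its own axis. To tilt it about 46°, I first pushed the arm against its reach limits. I then gripped the can across at about 120 mm, lifted it straight up and turned it until the mouth pointed about 33° below level, low over the tray. After the bolt slid out, I turned the can back, lowered it straight down and let go about 2 mm above the seat.

**Last checks:**
- **Can:** its outline in both fixed cameras matches the start pictures to within about a pixel, and the mouth is empty.
- **Bolt:** it lies flat inside the tray, clear of the walls.
- **Robot:** the gripper is open and clear of everything, and the force readings I saw stayed within about 3 N.
- **Not measured:** I didn't re-measure the blue can, spanner or bearing ring at the end; the arm's planned path stayed clear of them.

Two things were slightly off. The can's lean in the grip was about 1° out just before I let go. The reported position also wandered by up to about 5 mm on the way down, so I corrected it in small steps. None of the checks failed.

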